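# Set out a stack of goat's cheeses on their display trays

## Robot

A 7-joint arm with a two-finger parallel gripper is mounted at the origin on the work surface. World frame = base frame: x ahead of the robot, y to its left, z up, the work surface at z = 0. Lengths are in m, angles in rad, forces in N, time in s.
With the tool pointing down it reaches from about 0.4 to 0.85 m from the base axis. Payload 6.9 kg.
Tool frame: the origin (TCP) lies midway between the tips of the shut fingers; the grasp point (between the pads) lies behind it (ctrl.pinch_z is the z of the grasp point in the tool frame, in m); z points along the fingers, y is the direction in which the jaws open and shut (so a half turn about z gives the same grasp; the last joint's range is limited). The gripper opens to 85 mm and grips with 20 to 120 N. Pads are 22 mm wide; open, the fingers measure 114 mm over their backs; the gripper's body (76 mm by 85 mm) begins 54 mm behind the grasp point. The pads swing forward as they close: fully open they stand 13 mm farther back than shut.
Start: joints at [1.246, 0.507, -0.238, 1.5, 0.126, 1.149, -0.155], TCP at [0.26, -0.568, 0.231] pointing down, gripper open.
Joint ranges: [-3.08, 3.08], [-0.24, 2.05], [-1.43, 1.35], [0, 2.5], [-1.52, 4.66], [0.17, 1.96], [-2.89, 2.89]. Speed limits (rad/s): [2.39, 2.39, 3.14, 3.14, 3.14, 3.14, 3.14].

## Interface

Orientations are given as a unit quaternion [w, x, y, z].
In Python, from station import ctrl, get_state, vision, ticket, models gives the robot as it stands. Calls block until the motion is done:
- ctrl.movep(position, orientation): joint-space move of the TCP to a pose.
- ctrl.movel(position, frame=None, max_speed=0.15): straight line of the TCP; frame=None keeps the orientation; max_speed is the mean speed in m/s.
- ctrl.set_joints(angles): joint-space move.
- ctrl.ungrasp() and ctrl.close_gripper(force=None): open the fingers fully, or close them until they stop; force is the grip in N (None keeps the last).
- ctrl.pause(seconds).
- ctrl.ik(position, orientation): joint angles nearest the present ones, or None.
- get_state(): the state.
- vision.grab_frame(name): name is "side" or "top"; returns (picture, depth): 480x640x3 uint8, blue, green, red; 480x640 float32, m along the optical axis (not along the pixel's ray), 0 where there is no reading.
- vision.camera_info(name): a dict with "mtx" (3x3 intrinsics, pixels), "R" (3x3) and "t" (3): a world point X has camera coordinates R X + t. Camera axes: x right, y down, z forward; pixel columns grow to the right and rows downward; lengths in m; the calibration is good to about 2 mm. A picture is of the moment at which its call begins. camera_info takes no time and is no camera call.
A pose or a line that the arm cannot do raises ctrl.Unreachable and nothing moves.
- ticket.close_job(): hands the job in, once; it reports no verdict.
Trained networks look in the newest picture that a camera, given by its name, has taken for a name from the list of things; names that differ only in an ending like _2 or _b are one class to them, and where a whole thing is asked for, a point or a joint stands for the part that bears it (a point fixed in the world has none). Each returns a list of dicts, best first, with "p" (0 to 1); they miss things now and then, are a little off and sometimes report something else, mostly with a low value. They report only what shows in the picture. A call takes as long as a camera call. They do not tell look-alikes from the thing itself.
- models.recognise(camera, target): "point" ([column, row] in pixels, amid what is visible of it).
- models.masks_of(camera, target): "mask" (480x640 bool, what is visible of it) and "point" ([column, row] in pixels, amid what is visible of it).
The state is a dict: "time": time; "qpos": joint angles; "qd": joint speeds; "tau": joint torques, N m; "tcp_pos": TCP position; "eef_rot": TCP orientation; "contact_force": force on the tool from outside, world axes, zero at the start; "wrist_torque": the same for the moment, N m; "width": finger opening in m.
Only numpy, scipy, OpenCV 4.12 (cv2) and the standard library are available. Lean on these libraries where they do the work, as an engineer would, in place of code of your own. Each camera call takes 0.05 s, during which the arm holds its last target.

## Task

The four little goat's cheeses stacked on the dark carrying board are to go on display: take the stack apart and set each cheese, upright as it stands, into the shallow wooden tray made for its shape and size, lying flat on the tray's floor inside the rim. Set them down rather than dropping them, do not tip one over, and leave the trays, the price card and the knife where they are.

Things in the scene. Friction and masses are not known exactly. Their poses are not given: they have to be found in the camera images.
- brick: The lowest cheese of the stack: an oblong brick, 124 (its x) by 62 (its y) by 44 mm high, about 0.32 kg, lying on a fixed dark wooden board 190 x 110 x 15 mm. Origin at the centre of its underside, z up. All four cheeses have the same firm straw-coloured waxed rind with a blank paper label on top, and are told apart by shape and size.
- drum: The second cheese from below, on the brick: a large round, 62 mm across and 40 mm high, about 0.12 kg. Origin at the centre of its underside, z up.
- square: The third cheese, on the drum: a square block 46 x 46 mm and 40 mm high, about 0.08 kg, sides along its x and y. Origin at the centre of its underside, z up.
- button: The top cheese, on the square: a small round, 34 mm across and 38 mm high, about 35 g. Origin at the centre of its underside, z up.
- brick_tray: The oblong tray, for the brick: inside 142 (its x) by 80 mm (its y), outside 154 by 92 mm. Pale wood, loose, 0.35 kg, lying on the counter; walls and floor 6 mm thick, 10 mm high outside, so the floor is 6 mm above the underside and the rim stands 4 mm above the floor; 9 mm of room on each side of its cheese. Origin at the centre of its underside, z up.
- drum_tray: The larger round tray, for the drum: 80 mm across inside, 92 mm outside. Pale wood, loose, 0.35 kg, lying on the counter; walls and floor 6 mm thick, 10 mm high outside, so the floor is 6 mm above the underside and the rim stands 4 mm above the floor; 9 mm of room on each side of its cheese. Origin at the centre of its underside, z up.
- square_tray: The square tray, for the square cheese: inside 64 x 64 mm, outside 76 x 76 mm, sides along its x and y. Pale wood, loose, 0.35 kg, lying on the counter; walls and floor 6 mm thick, 10 mm high outside, so the floor is 6 mm above the underside and the rim stands 4 mm above the floor; 9 mm of room on each side of its cheese. Origin at the centre of its underside, z up.
- button_tray: The smaller round tray, for the button: 52 mm across inside, 64 mm outside. Pale wood, loose, 0.35 kg, lying on the counter; walls and floor 6 mm thick, 10 mm high outside, so the floor is 6 mm above the underside and the rim stands 4 mm above the floor; 9 mm of room on each side of its cheese. Origin at the centre of its underside, z up.
- price_card: Bystander: a blank black price card standing upright in a clear foot, foot 34 (its x) by 70 mm (its y) and 10 mm high, card 4 mm thick and reaching up to 60 mm; loose, 90 g. Origin at the centre of its underside, z up.
- knife: Bystander: a short cheese knife lying on the counter along its x, dark wooden handle (85 mm long, 20 wide, 18 high) towards -x, steel blade 69 mm long towards +x; loose, 0.11 kg. Origin on the counter where handle and blade meet, z up.
Mind the look-alikes: they are no part of the job. Leave any pink or yellow look-alike of the brick_tray alone.

How it is judged:
By the outcome, as a careful person would: the job done as asked, in the order asked, and still so for the second after the job is handed in, with the robot touching nothing.
It also fails if it takes over 112 s, if anything falls off the work surface, if the arm or the gripper's body presses on something with over 40 N, if the wrist force passes 120 N, or if a joint passes its speed limit or range.

## Working session

There is one attempt and no reset: what is moved stays moved. The work goes in short steps, each a Python script; the robot and the scene stay as the last script left them, time stands still between calls to the robot, and variables do not carry over. Pictures are saved under pics/ and viewed, and the job is handed in when it is done.

```bash
ls; mkdir -p pics; python3 - <<'E'
from station import ctrl,get_state,vision
import cv2,numpy as np
print(get_state(), ctrl.pinch_z)
for n in("top","side"):
    im,d=vision.grab_frame(n); cv2.imwrite(f"pics/{n}0.png",im); np.savez(f"{n}0.npz",im=im,d=d)
    print(n,vision.camera_info(n))
E
```

```text
pics
{'time': 0.0, 'qpos': array([ 1.24648065,  0.50834509, -0.23752289,  1.50114445,  0.12569544,
        1.14889042, -0.15477418]), 'qd': array([ 0.00022682, -0.0002005 ,  0.00069918,  0.00112039,  0.00051079,
        0.00013428, -0.00022473]), 'tau': array([-9.90191002e-04, -6.20597863e+01, -2.18681619e+00, -2.49647963e+01,
        1.27437513e-02,  1.21153879e-02,  1.92397437e-05]), 'tcp_pos': array([ 0.26015828, -0.56772369,  0.23042109]), 'eef_rot': array([-8.75264210e-04,  9.76991294e-01,  2.13277289e-01, -2.06125597e-04]), 'contact_force': array([-1.45871223, -0.31249491,  1.04703867]), 'wrist_torque': array([ 0.03143281, -0.04525731, -0.01018384]), 'width': 0.08529605110001466} -0.0187
top {'mtx': array([[438.85128384,   0.        , 305.19986527],
       [  0.        , 438.85128384, 237.25941519],
       [  0.        ,   0.        ,   1.        ]]), 'R': array([[ 0.0173028 , -0.99978208, -0.01167952],
       [-0.9800612 , -0.01464664, -0.19815532],
       [ 0.19794107,  0.01487528, -0.98010105]]), 't': array([0.01017233, 0.55282914, 0.91271653])}
side {'mtx': array([[575.33370058,   0.        , 321.26750689],
       [  0.        , 575.33370058, 235.08173646],
       [  0.        ,   0.        ,   1.        ]]), 'R': array([[-0.66891747, -0.74293117,  0.02454985],
       [-0.39517835,  0.32744827, -0.85826086],
       [ 0.62958994, -0.58380726, -0.51262618]]), 't': array([0.3530278 , 0.29113302, 1.28921802])}
```

View pics/top0.png

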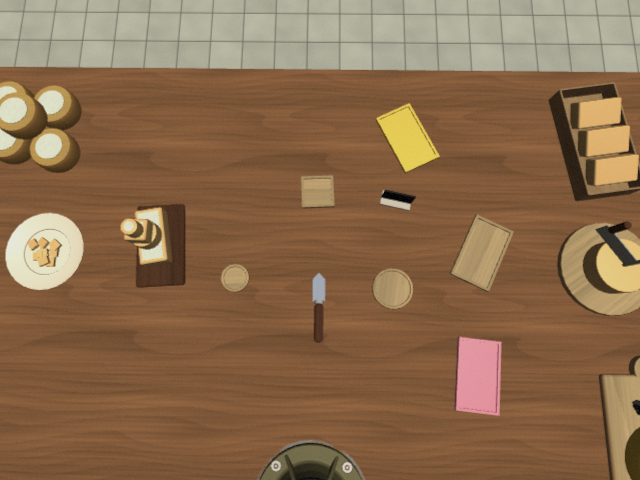

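View pics/side0.png

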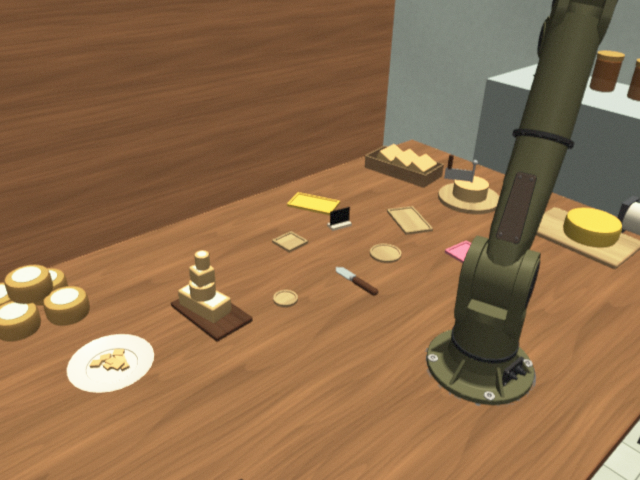

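The top view shows the stack at about (145,238), the button tray at (235,278), the square tray at (318,191), the drum tray at (393,288) and the oblong pale tray at (482,253). The yellow and pink ones are decoys. Next I'll measure the poses.

```bash
cat > h.py <<'E'
from station import ctrl,get_state,vision,models,ticket
import cv2,numpy as np
def cloud(n,d):
    c=vision.camera_info(n);K=c["mtx"];v,u=np.mgrid[:480,:640]
    X=np.stack([(u-K[0,2])/K[0,0]*d,(v-K[1,2])/K[1,1]*d,d],-1)
    return (X-c["t"])@c["R"]
def onplane(n,uv,z):
    c=vision.camera_info(n);K=c["mtx"];uv=np.atleast_2d(uv).astype(float)
    r=np.c_[(uv-K[:2,2])/K[0,0],np.ones(len(uv))]@c["R"]; o=-c["R"].T@c["t"]
    return (o+r*((z-o[2])/r[:,2])[:,None])[:,:2]
def rect(P):
    (c,s,a)=cv2.minAreaRect((P*1000).astype(np.float32)); return np.round(c,1),np.round(s,1),round(a,1)
E
python3 - <<'E'
from h import *
for n in("top","side"):
    im,d=vision.grab_frame(n)
    W=cloud(n,d)
    for t in ["brick_tray","drum_tray","square_tray","button_tray","brick","drum","square","button","price_card","knife"]:
        for m in models.masks_of(n,t)[:3]:
            mk=m["mask"]; 
            if mk.sum()<20: continue
            uv=np.argwhere(mk)[:,::-1]; P=W[mk]; z=0.008 if "tray" in t else {"brick":.059,"drum":.099,"square":.139,"button":.177}.get(t,0)
            print(n,t,round(m["p"],2),mk.sum(),np.round(m["point"]),rect(onplane(n,uv,z)),"z%",np.round(np.percentile(P[:,2],[5,50,95]),4))
# depth layers
im,d=vision.grab_frame("top");W=cloud("top",d)
reg=np.zeros((480,640),bool);reg[195:295,110:195]=1
for n in("top","side"):
    im,d=vision.grab_frame(n);W=cloud(n,d)
    for nm,z in dict(board=.015,brick=.059,drum=.099,square=.139,button=.177).items():
        s=(abs(W[...,2]-z)<.003)&(abs(W[...,0]-.5)<.25)&(abs(W[...,1]-.37)<.12)
        if s.sum()>5: print(n,nm,s.sum(),rect(W[s][:,:2]),np.round(W[s].mean(0),4))
im,d=vision.grab_frame("top");cv2.imwrite("pics/zt.png",cv2.resize(im[180:310,90:260],None,fx=4.6,fy=4.6,interpolation=2))
im,d=vision.grab_frame("side");cv2.imwrite("pics/zs.png",cv2.resize(im[240:345,160:265],None,fx=5.5,fy=5.5,interpolation=2))
E
```

```text
top brick_tray 0.9 2667 [483. 253.] (array([ 533.5, -385.4]), array([ 93.8, 155.1]), 63.8) z% [0.0024 0.0057 0.0103]
top brick_tray 0.6 2347 [408. 140.] (array([ 812.3, -222.3]), array([156.4,  95.8]), 25.7) z% [0.0021 0.0058 0.0107]
top brick_tray 0.56 3264 [475. 376.] (array([ 262.6, -360. ]), array([ 95.3, 156.4]), 84.4) z% [0.0022 0.0056 0.0102]
top drum_tray 0.61 1300 [394. 288.] (array([ 447.5, -178.4]), array([87.8, 90.5]), 0.9) z% [0.0024 0.0058 0.0105]
top button_tray 0.86 640 [237. 278.] (array([465.9, 178.7]), array([64. , 63.5]), 46.6) z% [0.0018 0.0062 0.011 ]
top button_tray 0.56 2845 [482. 252.] (array([ 533. , -385.5]), array([ 97. , 158.2]), 64.3) z% [0.0018 0.0056 0.0103]
top brick 0.74 1243 [160. 245.] (array([549. , 354.3]), array([132.1,  74.3]), 11.4) z% [0.0208 0.0571 0.0612]
top drum 0.78 253 [155. 242.] (array([535.6, 341. ]), array([34.2, 58.1]), 56.9) z% [0.0659 0.0886 0.0991]
top square 0.6 365 [149. 234.] (array([544.2, 354.8]), array([56.8, 51.3]), 84.5) z% [0.1043 0.1337 0.14  ]
top button 0.58 320 [131. 229.] (array([540.6, 352.5]), array([44.5, 31.7])
[... 2499 characters left out ...]
 88 (array([542.4, 353.3]), array([33. , 59.7]), 58.9) [0.5408 0.3494 0.0983]
top square 145 (array([547.2, 362.9]), array([43.9, 45.3]), 0.9) [0.5456 0.3555 0.1381]
top button 192 (array([545. , 360.7]), array([30.9, 30. ]), 8.4) [0.5447 0.3609 0.1764]
side board 895 (array([537.4, 358.2]), array([192.8, 109.7]), 4.3) [0.4963 0.3684 0.0147]
side brick 319 (array([548.7, 366. ]), array([126.1,  63.6]), 10.9) [0.5288 0.3677 0.0587]
side drum 95 (array([538.9, 378.8]), array([59.5, 34.5]), 41.3) [0.5352 0.3794 0.0985]
side square 108 (array([544. , 367.1]), array([44.1, 48.7]), 88.6) [0.538  0.3735 0.1386]
side button 91 (array([542.6, 364.2]), array([32. , 33.6]), 30.2) [0.5418 0.3648 0.1762]
```

```bash
python3 - <<'E'
from h import *
from scipy.optimize import least_squares
box=dict(brick_tray=(.533,-.385,.11),drum_tray=(.446,-.177,.06),square_tray=(.667,-.01,.055),button_tray=(.464,.182,.045))
C={}
for n in("top","side"):
    im,d=vision.grab_frame(n);W=cloud(n,d)
    hsv=cv2.cvtColor(im,cv2.COLOR_BGR2HSV)
    for t,(x,y,r) in box.items():
        s=(np.hypot(W[...,0]-x,W[...,1]-y)<r)&(W[...,2]>.004)&(W[...,2]<.02)
        print(n,t,s.sum(),rect(W[s][:,:2]),np.round(1e3*W[s].mean(0),1))
        s2=s&(W[...,2]>.0085); print("    rim",s2.sum(),rect(W[s2][:,:2]))
    s=(abs(W[...,2]-.079)<.012)&(abs(W[...,0]-.54)<.08)&(abs(W[...,1]-.365)<.08)
    C[n]=W[s][:,:2]
    f=lambda p,P:np.hypot(*(P-p).T)-.031
    print(n,"drum",s.sum(),least_squares(f,[.54,.365],args=(C[n],),loss="soft_l1",f_scale=.002).x)
E
```

```text
top brick_tray 2248 (array([ 530. , -397.2]), array([165.2, 189.3]), 40.1) [ 532.3 -385.7    6.8]
    rim 442 (array([ 533.7, -385.5]), array([ 92.9, 154.1]), 64.2)
top drum_tray 1044 (array([ 447.1, -174.4]), array([ 93.9, 101.1]), 28.8) [ 447.4 -179.1    6.9]
    rim 220 (array([ 447.4, -179. ]), array([87.7, 88.5]), 1.1)
top square_tray 825 (array([675.1,  -8.5]), array([79.6, 76. ]), 1.3) [673.2  -7.6   7.2]
    rim 228 (array([673.7,  -7.7]), array([75.9, 75.5]), 2.2)
top button_tray 496 (array([465.8, 178.5]), array([62.6, 62.1]), 24.4) [466.4 178.2   7.1]
    rim 131 (array([466.2, 178.7]), array([58.8, 59.9]), 72.9)
top drum 121 [0.55000389 0.36570892]
side brick_tray 511 (array([ 529.6, -400.3]), array([173.1, 181.4]), 85.4) [ 530.8 -381.9    6.9]
    rim 112 (array([ 528.7, -380.3]), array([ 93.9, 159.7]), 63.9)
side drum_tray 349 (array([ 445.7, -171.8]), array([ 91.6, 101.7]), 8.4) [ 445.4 -175.3    6.9]
    rim 74 (array([ 446. , -175.3]), array([90.2, 87.7]), 83.0)
side square_tray 319 (array([671.6,  -9.2]), array([82.9, 91.2]), 4.6) [671.5  -4.3   7.2]
    rim 88 (array([671.8,  -3.3]), array([80.4, 78.7]), 2.0)
side button_tray 285 (array([465.2, 182.8]), array([64.5, 63.7]), 75.4) [464.5 181.7   7.3]
    rim 81 (array([465.4, 182.1]), array([60.7, 64. ]), 61.8)
side drum 210 [0.5501171  0.36688932]
```

View pics/zt.png

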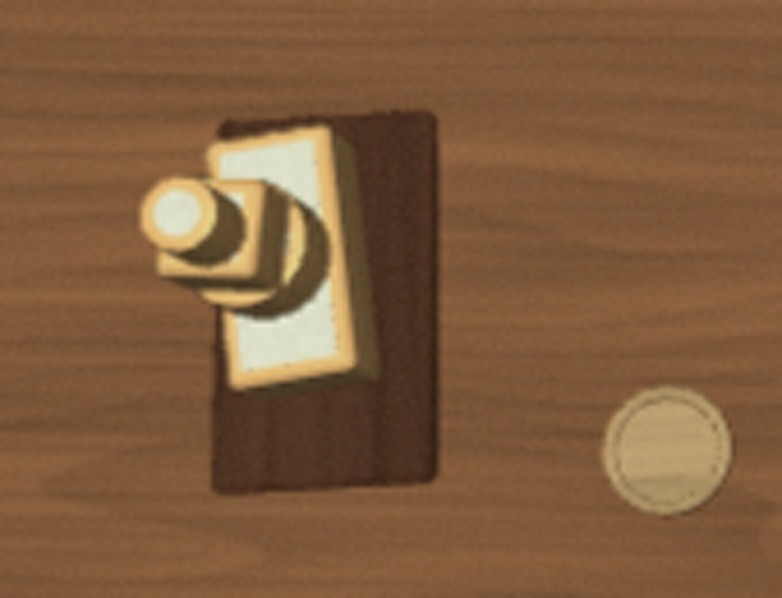

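View pics/zs.png

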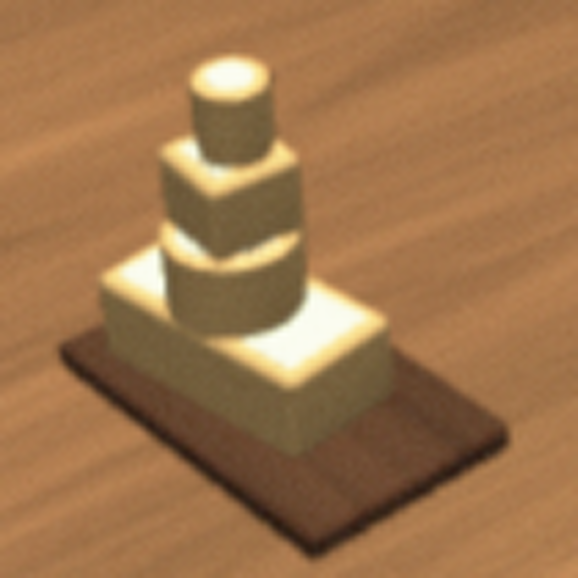

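The crops show the stack standing straight, with the square at about 0° yaw and the brick at about 11°. The two cameras differ by about 4 mm in y, so I'm averaging them. Starting with the button.

```bash
cat >> h.py <<'E'
from scipy.spatial.transform import Rotation as Ro
def quat(deg):
    a=np.radians(deg);y=np.array([np.cos(a),np.sin(a),0]);z=np.array([0,0,-1.]);x=np.cross(y,z)
    q=Ro.from_matrix(np.c_[x,y,z]).as_quat(); return np.array([q[3],q[0],q[1],q[2]])
def best(p,deg):
    q0=get_state()["qpos"];o=[]
    for k in(0,180):
        j=ctrl.ik(p,quat(deg+k))
        if j is not None:o.append((np.abs(np.asarray(j)-q0).max(),deg+k))
    print("ik",o);return min(o)[1]
def st(m=""):
    s=get_state();print(m,"t",round(s["time"],2),"tcp",np.round(s["tcp_pos"],4),"w",round(s["width"],4),"F",np.round(s["contact_force"],1))
    return s
def pick(xy,z0,deg,dz,force,up):
    a=best([*xy,up],deg);ctrl.movep([*xy,up],quat(a));st("above")
    ctrl.movel([*xy,z0+dz],max_speed=.15);st("down")
    ctrl.close_gripper(force);st("closed")
    ctrl.movel([*xy,z0+dz+.012],max_speed=.05);ctrl.movel([*xy,up],max_speed=.2);st("up")
def place(xy,deg,dz,up):
    a=best([*xy,up],deg);ctrl.movep([*xy,up],quat(a));st("above")
    ctrl.movel([*xy,.006+dz+.025],max_speed=.2);ctrl.movel([*xy,.006+dz+.0015],max_speed=.04);st("low")
def snap(k,box=None):
    for n in("top","side"):
        im,d=vision.grab_frame(n);cv2.imwrite(f"pics/{n}{k}.png",im)
E
python3 - <<'E'
from h import *
pick((.544,.3625),.139,90,.008,25,.27)
snap(1)
E
```

```text
ik [(np.float64(1.2798878730527874), 90), (np.float64(2.5189830750869393), 270)]
above t 4.94 tcp [0.5446 0.3617 0.2698] w 0.0855 F [ 0.1 -0.1  0.6]
down t 5.91 tcp [0.5441 0.3631 0.148 ] w 0.0852 F [ 1.1 -0.1 -0.2]
closed t 6.43 tcp [0.5441 0.3627 0.1475] w 0.0335 F [ 0.6 -0.6  2.3]
up t 7.53 tcp [0.544  0.362  0.2689] w 0.0329 F [ 0.   0.4 -0.7]
```

View pics/side1.png

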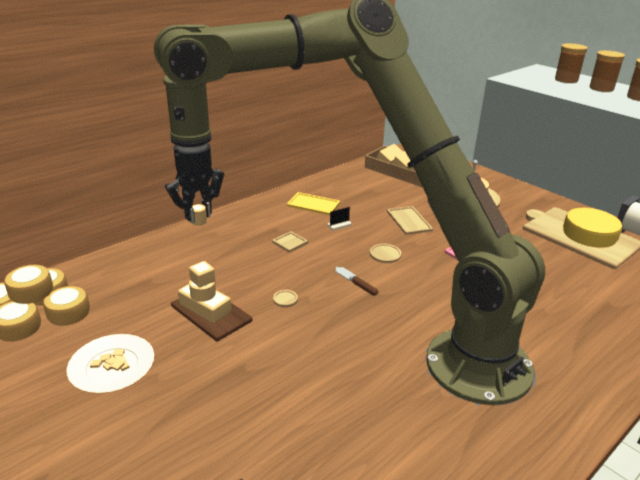

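View pics/top1.png

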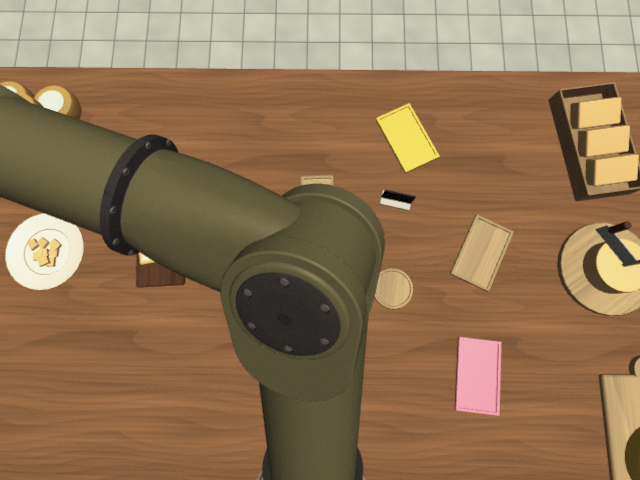

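The button is held upright at side (199,215) and the rest of the stack at (203,295) is undisturbed. Placing it now.

```bash
cat >> h.py <<'E'
def settle(xy,dz,up):
    s=st();f0=s["contact_force"][2]
    for e in(.0007,0,-.0007,-.0014):
        ctrl.movel([*xy,.006+dz+e],max_speed=.02);s=st("e%.4f"%e)
        if s["contact_force"][2]-f0>4:break
    ctrl.ungrasp();st("open");ctrl.movel([*xy,up],max_speed=.15)
E
python3 - <<'E'
from h import *
p=(.4658,.1804)
place(p,90,.008,.2);snap(2)
settle(p,.008,.2);snap(3)
E
```

```text
ik [(np.float64(0.5175997179008129), 90), (np.float64(2.589775420900492), 270)]
above t 8.48 tcp [0.4666 0.1814 0.2005] w 0.0331 F [0.1 0.8 0.2]
low t 10.18 tcp [0.4658 0.1805 0.0155] w 0.0333 F [-0.1  0.1  0. ]
 t 10.28 tcp [0.4659 0.1805 0.0157] w 0.0333 F [-0.2 -0.4 -0.1]
e0.0007 t 10.53 tcp [0.4658 0.1804 0.0147] w 0.0332 F [ 0.1 -0.3  0.3]
e0.0000 t 10.78 tcp [0.4659 0.1805 0.0144] w 0.0335 F [-0.7  0.3  4.3]
open t 11.34 tcp [0.4658 0.1804 0.014 ] w 0.0852 F [ 0.1 -0.5  0.1]
```

```bash
python3 - <<'E'
import cv2,numpy as np
a=[cv2.resize(cv2.imread(f"pics/side{k}.png")[190:340,180:380],None,fx=2.,fy=2.,interpolation=2) for k in(2,3)]
cv2.imwrite("pics/m3.png",np.hstack(a))
E
```

```text
(no output)
```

View pics/m3.png

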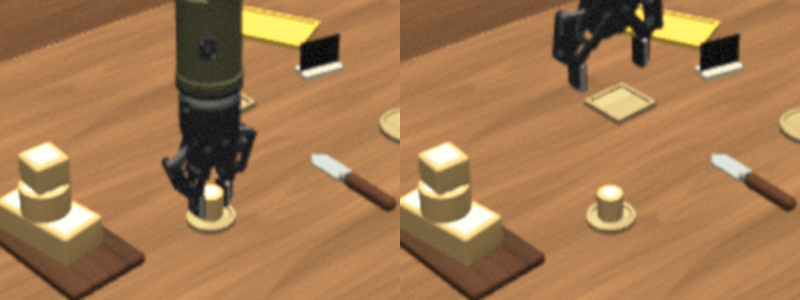

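The button stands centred in its tray at about (610,205) in the crop, and contact came exactly at the expected height. Next is the square.

```bash
python3 - <<'E'
from h import *
for n in("side","top"):
    im,d=vision.grab_frame(n);W=cloud(n,d)
    s=(abs(W[...,2]-.139)<.003)&(abs(W[...,0]-.545)<.05)&(abs(W[...,1]-.365)<.05)
    if s.sum()>50: print(n,s.sum(),rect(W[s][:,:2]))
pick((.5455,.365),.099,90,.005,30,.25)
snap(4)
p=(.6727,-.0056)
place(p,92,.005,.2);snap(5)
settle(p,.005,.2);snap(6)
E
python3 - <<'E'
import cv2,numpy as np
a=[cv2.resize(cv2.imread(f"pics/side{k}.png")[150:350,160:360],None,fx=2.,fy=2.,interpolation=2) for k in(4,6)]
cv2.imwrite("pics/m6.png",np.hstack(a))
E
```

```text
side 184 (array([545.2, 366.9]), array([47.7, 45.5]), 0.1)
ik [(np.float64(0.4933448537985652), 90), (np.float64(2.2048119120124787), 270)]
above t 13.78 tcp [0.5454 0.364  0.2494] w 0.0853 F [ 0.3 -0.5  0.3]
down t 14.9 tcp [0.5458 0.3655 0.1051] w 0.0853 F [-0.9  0.6  0.7]
closed t 15.35 tcp [0.5457 0.3653 0.1046] w 0.0458 F [ 0.4 -0.7  4.3]
up t 16.56 tcp [0.5454 0.3644 0.2487] w 0.0459 F [ 1.4  0.1 -0.8]
ik [(np.float64(0.5944188829857269), 92), (np.float64(2.1509742819869495), 272)]
above t 18.12 tcp [ 0.6725 -0.0033  0.2005] w 0.0456 F [-0.2 -0.5 -0.4]
low t 19.83 tcp [ 0.6727 -0.0055  0.0123] w 0.0454 F [-0.1  0.2 -0.5]
 t 19.93 tcp [ 0.6727 -0.0055  0.0125] w 0.0458 F [-0.1  1.4 -0.9]
e0.0007 t 20.18 tcp [ 0.6727 -0.0056  0.0117] w 0.0458 F [-0. -0. -0.]
e0.0000 t 20.43 tcp [ 0.6727 -0.0056  0.0117] w 0.0454 F [-1.4 -0.3  6.4]
open t 20.91 tcp [ 0.6727 -0.0056  0.0109] w 0.0853 F [ 0.4 -0.  -0. ]
```

View pics/m6.png

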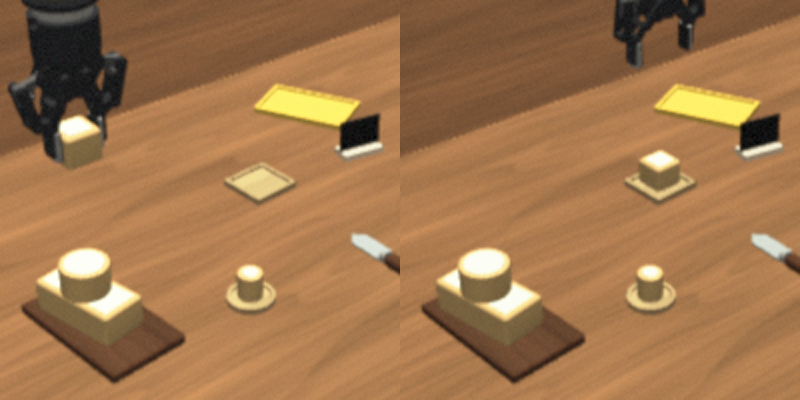

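The square sits centred in its tray and the drum and brick have not moved. Next is the drum.

```bash
python3 - <<'E'
from h import *
E=[]
for n in("side","top"):
    im,d=vision.grab_frame(n);W=cloud(n,d)
    s=(abs(W[...,2]-.099)<.003)&(abs(W[...,0]-.545)<.06)&(abs(W[...,1]-.365)<.06)
    if s.sum()>80: r=rect(W[s][:,:2]);print(n,s.sum(),r);E.append((n,r[0]))
E=dict(E)
c=(np.array(E["side"])+E["top"])/2 if len(E)==2 else np.array(E["side"])+[1.6,-2.5]
c=c/1000;print(c); assert np.hypot(*(c-[.55,.366]))<.008
pick(tuple(c),.059,90,.003,35,.22)
snap(7)
p=(.4467,-.1772)
place(p,90,.003,.2);snap(8)
settle(p,.003,.2);snap(9)
E
python3 - <<'E'
import cv2,numpy as np
a=[cv2.resize(cv2.imread(f"pics/side{k}.png")[150:350,160:430],None,fx=1.48,fy=1.48,interpolation=2) for k in(7,9)]
cv2.imwrite("pics/m9.png",np.hstack(a))
E
```

```text
side 283 (array([545.4, 369.6]), array([58.8, 60.4]), 60.5)
top 563 (array([549. , 364.5]), array([60.3, 59. ]), 23.9)
[0.5472  0.36705]
ik [(np.float64(0.6006144511620186), 90), (np.float64(2.4985637884773193), 270)]
above t 23.98 tcp [0.5486 0.3654 0.2196] w 0.0859 F [ 0.5 -0.2 -0.4]
down t 25.18 tcp [0.5475 0.3676 0.0631] w 0.0852 F [0.4 0.  0.5]
closed t 25.52 tcp [0.5475 0.3674 0.0631] w 0.0611 F [ 0.1 -1.2  6.7]
up t 26.8 tcp [0.5471 0.3664 0.2187] w 0.0609 F [-0.3 -0.5 -1.5]
ik [(np.float64(1.2132667293451103), 90), (np.float64(1.83919232963598), 270)]
above t 28.9 tcp [ 0.4474 -0.1763  0.2003] w 0.0614 F [-1.  -0.5 -0.9]
low t 30.62 tcp [ 0.4467 -0.1771  0.0103] w 0.0613 F [-0.6 -0.4 -1.5]
 t 30.72 tcp [ 0.4467 -0.1771  0.0104] w 0.0614 F [ 0.2  0.4 -1.8]
e0.0007 t 30.97 tcp [ 0.4468 -0.1771  0.01  ] w 0.0611 F [-1.9  0.3  5.4]
open t 31.34 tcp [ 0.4467 -0.1772  0.0096] w 0.0854 F [-0.4 -0.1 -0.3]
```

View pics/m9.png

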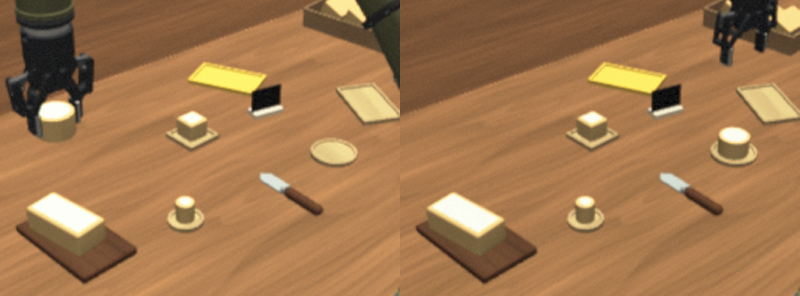

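The drum is in its tray. Last is the brick, which I'll re-measure along with its tray.

```bash
python3 - <<'E'
from h import *
c=[];yaw=[]
for n in("side","top"):
    im,d=vision.grab_frame(n);W=cloud(n,d)
    s=(abs(W[...,2]-.059)<.003)&(abs(W[...,0]-.55)<.09)&(abs(W[...,1]-.365)<.07)
    r=rect(W[s][:,:2]);print(n,s.sum(),r);c.append(r[0]);yaw.append(r[2] if r[1][0]>r[1][1] else r[2]-90)
c=np.mean(c,0)/1000;y=np.mean(yaw);print(c,y)
assert abs(y-11)<4 and np.hypot(*(c-[.55,.364]))<.008
pick(tuple(c),.015,90+y,.004,50,.2)
snap(10)
p=(.5315,-.3833)
place(p,64,.004,.2);snap(11)
E
python3 - <<'E'
import cv2,numpy as np
a=[cv2.resize(cv2.imread(f"pics/side{k}.png")[100:350,160:500],None,fx=1.17,fy=1.17,interpolation=2) for k in(10,11)]
cv2.imwrite("pics/m11.png",np.hstack(a))
E
```

```text
side 700 (array([548.1, 365.3]), array([126.2,  63.6]), 10.6)
top 1281 (array([551.6, 360.8]), array([122.7,  61.6]), 11.2)
[0.54985 0.36305] 10.899999999999999
ik [(np.float64(1.2417262806838671), np.float64(100.9)), (np.float64(3.3938630201270206), np.float64(280.9))]
above t 34.94 tcp [0.5509 0.3615 0.1999] w 0.0852 F [ 0.8 -0.1  0.6]
down t 36.3 tcp [0.5502 0.3636 0.02  ] w 0.0853 F [-0.  -0.9 -0.1]
closed t 36.64 tcp [0.5502 0.3634 0.02  ] w 0.0614 F [-0.3 -1.4  6.3]
up t 38.02 tcp [0.5496 0.3623 0.1987] w 0.0613 F [ 0.2  0.7 -4.1]
ik [(np.float64(1.202685840417302), 64), (np.float64(1.7112609649766313), 244)]
above t 40.77 tcp [ 0.5323 -0.382   0.2002] w 0.061 F [-0.5 -0.1 -2.5]
low t 42.48 tcp [ 0.5315 -0.3832  0.0112] w 0.0614 F [ 0.9 -0.8 -3.1]
```

View pics/m11.png

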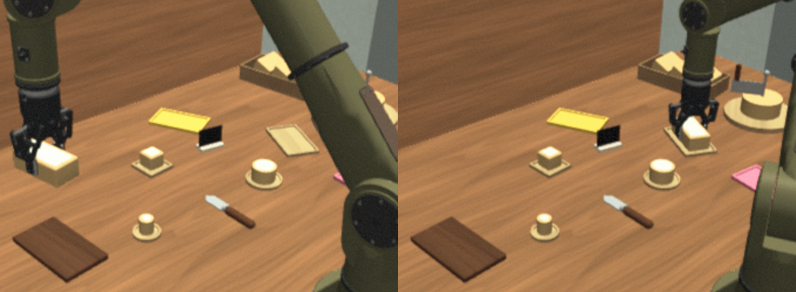

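View pics/top11.png

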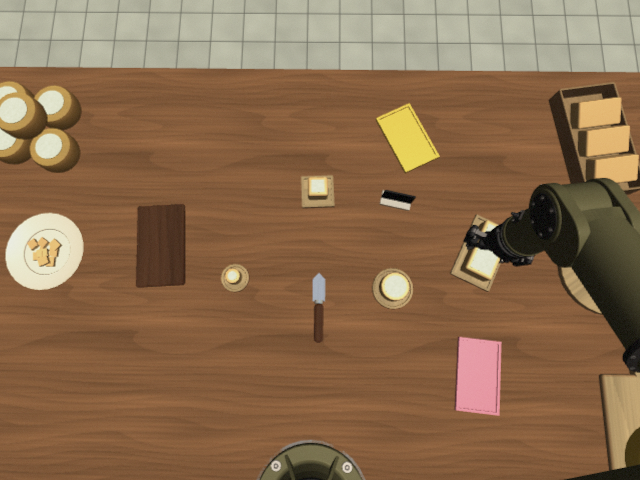

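The brick is aligned over the pale tray at top (483,253), inside the rim. I'll set it down, back off, and check everything in depth.

```bash
python3 - <<'E'
from h import *
p=(.5315,-.3833)
settle(p,.004,.25)
ctrl.movep([.35,-.35,.4],quat(64));ctrl.pause(.3);snap(12);st()
box=dict(brick=(.533,-.385,.09,.05),drum=(.447,-.178,.04,.046),square=(.673,-.006,.045,.046),button=(.466,.180,.035,.044))
for n in("top","side"):
    im,d=vision.grab_frame(n);W=cloud(n,d)
    for t,(x,y,r,z) in box.items():
        s=(np.hypot(W[...,0]-x,W[...,1]-y)<r)
        a=s&(abs(W[...,2]-z)<.0035); b=s&(W[...,2]>.0085)&(W[...,2]<.0125)
        if a.sum()>10 and b.sum()>10: print(n,t,"top",a.sum(),rect(W[a][:,:2]),"z",round(float(np.median(W[a][:,2])),4),"rim",rect(W[b][:,:2]))
E
```

```text
t 42.58 tcp [ 0.5316 -0.3833  0.0113] w 0.0614 F [-0.7 -0.5 -2.9]
e0.0007 t 42.83 tcp [ 0.5317 -0.3833  0.011 ] w 0.0613 F [-0.5 -0.3  1.3]
open t 43.2 tcp [ 0.5316 -0.3833  0.0107] w 0.0853 F [-0.3  0.6  0.3]
 t 46.28 tcp [ 0.3503 -0.3499  0.3997] w 0.0853 F [ 0.3 -0.1 -0.2]
top brick top 1403 (array([ 533.5, -384.1]), array([ 61.6, 123.1]), 63.8) z 0.0492 rim (array([ 533.5, -385.6]), array([ 93.3, 154.3]), 64.6)
top drum top 571 (array([ 448.9, -178.7]), array([58.9, 59.4]), 53.6) z 0.0453 rim (array([ 440.6, -173.2]), array([75.8, 63.9]), 64.7)
top square top 327 (array([674. ,  -6.8]), array([45.7, 43.6]), 0.7) z 0.045 rim (array([672.8,  -7.5]), array([77. , 73.5]), 1.1)
top button top 167 (array([466.6, 178.3]), array([32.8, 31.2]), 64.5) z 0.0433 rim (array([465.8, 178.4]), array([60.8, 60.2]), 46.6)
side brick top 291 (array([ 529.3, -379.4]), array([ 63.2, 131.9]), 64.0) z 0.049 rim (array([ 530.5, -379.8]), array([ 93.2, 157.6]), 64.7)
side drum top 168 (array([ 446. , -173.3]), array([57.9, 59.5]), 31.6) z 0.0452 rim (array([ 440.8, -171. ]), array([72.1, 58.1]), 41.9)
side square top 109 (array([ 6.709e+02, -5.000e-01]), array([48.3, 51.5]), 6.9) z 0.0448 rim (array([661.9,   3.3]), array([87.2, 58.3]), 46.9)
side button top 77 (array([465.4, 181.4]), array([29.8, 31.3]), 75.6) z 0.043 rim (array([461.2, 184.8]), array([61.4, 54.5]), 50.9)
```

View pics/top12.png

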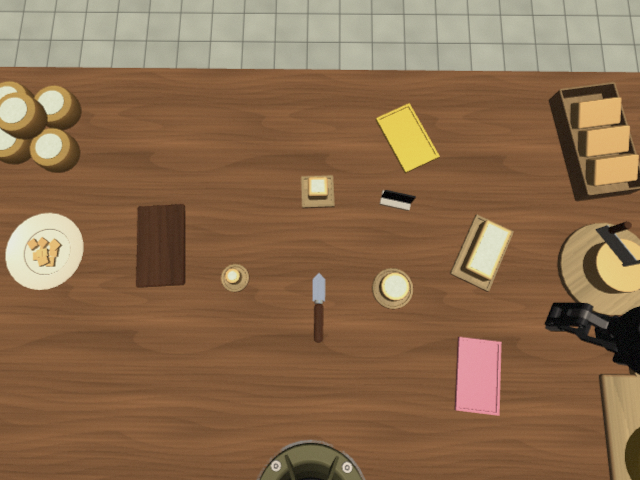

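View pics/side12.png

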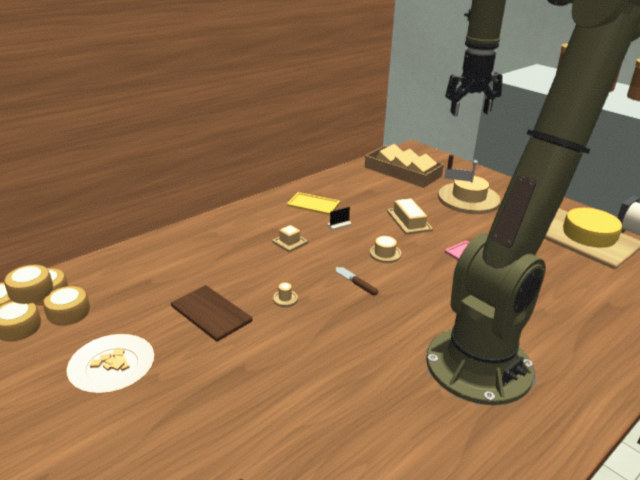

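All four cheeses stand upright and centred in their own trays, and the robot is touching nothing. Handing in.

```bash
python3 -c "
from station import ticket,ctrl
print(ticket.close_job())"
```

```text
the job is handed in; nothing more can be done
None
```

I took the stack apart from the top down (button, square, drum, brick) and set each cheese upright into its own pale tray. Each was lowered until it touched the tray floor before I let go. The job was handed in at about 46 s of the 112 s allowed, and the pink and yellow look-alikes were left alone.

- **Height:** the last depth check put every cheese top within about 1 mm of where it should be when lying flat on the tray floor: brick 49 mm, drum and square 45 mm, button 43 mm.
- **Centring:** in the top view, the brick, square and button were within about 2 mm of their tray centres. The drum's tray rim fit was poor in that check, so I compared the drum with the tray position measured earlier, and it also agreed to about 2 mm.
- **Bystanders:** the trays, price card and knife looked unmoved in the pictures.
- **Disagreements:** the two cameras differed by 2–6 mm throughout, so I used their average. Several of the side camera's rim fits in the final check were unusable because the cheeses blocked the view.

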